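# Centre-mark the heat sink in its sprung punch press

### The job

Two sprung punch presses with red knobs stand on the bench: one has the aluminium heat sink under its punch, the other the white pipe T-joint. Centre-mark the heat sink: press the knob of its press straight down all the way to the stop, hold it there for a moment, then let the knob spring fully back up and leave it clear. Do not push the other press's knob, and leave both parts lying where they are on their anvils.

Things in the scene. Friction and masses are not known exactly. Their poses are not given: they have to be found in the camera images.
- knob_a (a point): centre of the flat top of the red knob (52 mm diameter, 16 mm thick) of green punch press A; 178 mm above the bench at rest, highest point of the press (its head ends at 125 mm). Pushed straight down it travels 22 mm against a spring, about 5 N at first, 11 N at the end, to a solid stop; let go, it springs up. Press bolted down, base 135 x 110 mm; its x axis points from knob to column
- knob_b (a point): the same point on punch press B, identical to A: red knob, 22 mm travel to the stop. Each press has a round steel anvil straight below its knob, anvil top 33 mm above the bench. Which press stands on the left, and which one holds the heat sink, vary
- heat_sink: loose bare aluminium heat sink, 70 x 80 mm, 26 mm high, with upright fins either side of a bare 32 mm channel, lying fins up on the anvil of one press, centred under its knob within about 6 mm. Origin at the centre of its underside, z up
- tee: loose white PVC pipe T-joint, 82 mm long, 26 mm thick, lying flat on the anvil of the other press, centred under its knob within about 6 mm. Origin under the crossing of its pipes, z up

How it is judged:
By the outcome, as a careful person would: the job done as asked, in the order asked, and still so for the second after the job is handed in, with the robot touching nothing.
It also fails if it takes over 29 s, if anything falls off the work surface, if the arm or the gripper's body presses on something with over 40 N, if the wrist force passes 120 N, or if a joint passes its speed limit or range.

### The arm

A 6-joint arm with a two-finger parallel gripper is mounted at the origin on the work surface. World frame = base frame: x ahead of the robot, y to its left, z up, the work surface at z = 0. Lengths are in m, angles in rad, forces in N, time in s.
With the tool pointing down it reaches from about 0.425 to 0.95 m from the base axis. Payload 3.5 kg.
Tool frame: the origin (TCP) lies midway between the tips of the shut fingers; the grasp point (between the pads) lies 19 mm behind it; z points along the fingers, y is the line along which they close (so a half turn about z gives the same grasp; the last joint's range is limited). The gripper opens to 85 mm and grips with 20 to 120 N. Pads are 22 mm wide; open, the fingers measure 114 mm over their backs; the gripper's body (76 mm by 85 mm) begins 54 mm behind the grasp point. The pads swing forward as they close: fully open they stand 13 mm farther back than shut.
Start: joints at [-1.366, 0.286, 1.577, -0, 1.279, -0.15], TCP at [0.235, -0.633, 0.231] pointing down, gripper open.
Joint ranges: [-2.77, 2.77], [-0.9, 2.22], [0.21, 2.48], [-1.53, 4.67], [0.24, 2.81], [-2.84, 2.84]. Speed limits (rad/s): [2.79, 2.79, 3.14, 3.14, 3.14, 3.14].

### API

Orientations are given as a unit quaternion [x, y, z, w].
In Python, from plant import ctrl, cams, order gives the robot as it stands.
- The arm moves only by the tool move_arm, never from a script. Its argument "plan" is one flat list of numbers, 7 for each row, row after row: the shift along the world's x, y, z in mm, then the turn, a rotation vector about the world's x, y, z in degrees, then the finger opening in mm, from 0 to 85.4. A call has 1 to 12 rows; each row shifts and turns the commanded pose from where the row before left it; what a row does not reach is not made up. A row lasts 1/10 s, in which the tool goes at most 50 mm and 8.59 degrees, less where a joint would pass 70% of its speed; a pose out of reach is approached as far as the arm can. A call is refused whole if a number of a shift passes 50 or a number of a turn 8.59, either way. A call with a gripper value outside its range is refused whole. The fingers move at their own pace and stop on an object; "newtons" is the grip in N (left out, the last holds). Time passes only in rows, so rows that do not move let the fingers close. It gives the time, the measured TCP pose, the force, the opening and the grip force at its end, in the units of the state.
- ctrl.get_state(): the state, without advancing time (a new reading comes with each control period).
- cams.read_camera(name): name is "scene" or "side" or "wrist"; returns a dict with "color" (384x512x3 uint8, red, green, blue), "fov_y" (degrees; the focal length in pixels is half the picture's height over the tangent of half this angle, whatever the lens; pixels are square), "cx", "cy" (the principal point, pixels), "k1" (the pictures are not rectified: a ray, as slopes to the right and down, at radius r is drawn at 1 + k1 r^2 times it, then the intrinsics apply), "origin" and "orientation" of the camera in the world; the wrist camera has in their place "T_tool_cam" (4x4, takes a point from camera to tool coordinates, whose origin is the TCP and whose axes are the flange's). Camera axes: x right, y up, looking along -z (the intrinsics and any distortion apply to the point x, -y, -z); pixel columns grow to the right and rows downward; lengths in m; the calibration is good to about 2 mm. A picture is of the moment at which its call begins: read the wrist's pose just before it. There is no depth.
- order.sign_off(): hands the job in; it is judged then, once.
The state is a dict: "time": time; "qpos": joint angles; "dq": joint speeds; "joint_efforts": joint torques, N m; "eef_pos": TCP position; "tcp_rot": TCP orientation; "contact_force": force on the tool from outside, world axes, zero at the start; "wrist_torque": the same for the moment, N m; "opening": opening from 0.0 (shut) to 1.0 (fully open); "finger_force": force on a finger pad.
Only numpy, scipy, OpenCV 4.12 (cv2) and the standard library are available. Lean on these libraries where they do the work, as an engineer would, in place of code of your own. Each camera call takes 0.05 s, during which the arm holds its last target. There are 200 camera calls.

## Working session

There is one attempt and no reset: what is moved stays moved. The work goes in short steps, Python scripts to look and compute and a tool call to move; the robot and the scene stay as the last step left them, time stands still between calls to the robot, and variables do not carry over. Pictures are saved under pics/ and viewed, at most 10 in all, crops included, and the job is handed in when it is done.

Besides the shell and the picture viewer there is one more tool, called after "Call:" as name(argument=value, ...) on one line, values as JSON. move_arm: Moves the arm, as the interface text tells. Its arguments: {"type":"object","properties":{"plan":{"type":"array","items":{"type":"number"}},"newtons":{"type":"number"}},"required":["plan"]}

```bash
mkdir -p pics
cat > h.py <<'E'
import numpy as np, cv2
from plant import ctrl, cams, order
from scipy.spatial.transform import Rotation as R
def ray(c,u,v,T=None):
    f=192/np.tan(np.radians(c["fov_y"]/2))
    K=np.array([[f,0,c["cx"]],[0,f,c["cy"]],[0,0,1]])
    p=cv2.undistortPoints(np.array([[[u,v]]],float),K,np.array([c["k1"],0,0,0,0]))[0,0]
    d=np.array([p[0],-p[1],-1.])
    if T is None:
        o=np.array(c["origin"]);q=np.array(c["orientation"])
        M=R.from_quat(q).as_matrix() if q.size==4 else q.reshape(3,3)
    else: o=T[:3,3];M=T[:3,:3]
    return o,M@d
def atz(c,u,v,z,T=None):
    o,d=ray(c,u,v,T); return o+d*(z-o[2])/d[2]
E
python3 - <<'E'
from h import *
import pickle
out={}
s=ctrl.get_state()
for n in("scene","side","wrist"):
    c=cams.read_camera(n);out[n]=c
    print(n,{k:v for k,v in c.items() if k!="color"})
    cv2.imwrite(f"pics/{n}0.png",c["color"][:,:,::-1])
    a=c["color"].astype(int);m=((a[...,0]>110)&(a[...,1]<70)&(a[...,2]<70)).astype(np.uint8)
    k=cv2.connectedComponentsWithStats(m)
    print([(k[2][i].tolist(),k[3][i].round(1).tolist()) for i in range(1,k[0]) if k[2][i][4]>40])
pickle.dump((s,out),open("o.pkl","wb"));print(s)
a=np.hstack([out["scene"]["color"],out["side"]["color"]])
cv2.imwrite("pics/both.png",cv2.resize(a,(800,300),interpolation=cv2.INTER_AREA)[:,:,::-1])
E
```

```text
scene {'fov_y': 57.743829494739934, 'cx': 254.56929116958028, 'cy': 193.94949816474409, 'k1': 0.002422430673139149, 'origin': array([ 1.07200732, -0.26441263,  0.69174631]), 'orientation': array([0.34081728, 0.21486939, 0.46586377, 0.78781069])}
[([329, 139, 21, 17, 266], [338.7, 146.4]), ([157, 220, 27, 24, 507], [170.2, 231.8]), ([77, 284, 24, 21, 67], [88.6, 294.9]), ([42, 307, 62, 19, 140], [71.6, 316.4])]
side {'fov_y': 56.21148666577043, 'cx': 256.367226110095, 'cy': 194.14078747443278, 'k1': -0.11417363193365816, 'origin': array([0.3607738 , 0.48657792, 0.75138908]), 'orientation': array([-0.0646177 ,  0.34846835,  0.91644038, -0.18582623])}
[([422, 28, 20, 44, 435], [430.7, 54.8]), ([442, 32, 32, 46, 691], [459.0, 56.5]), ([425, 74, 34, 10, 56], [441.7, 78.9]), ([267, 124, 21, 17, 272], [276.9, 131.4]), ([202, 287, 31, 30, 597], [217.7, 299.7])]
wrist {'fov_y': 64.86615730200715, 'cx': 257.04518062615597, 'cy': 195.1992039911426, 'k1': -0.07092917913993298, 'T_tool_cam': array([[-2.38029116e-04,  9.64820844e-01,  2.62908127e-01,
         6.74009599e-02],
       [ 9.99999715e-
[... 304 characters left out ...]
y([-1.36599900e+00,  2.87157733e-01,  1.57817561e+00, -1.50614385e-06,
        1.27854985e+00, -1.50003950e-01]), 'dq': array([ 9.81605688e-04, -3.21597303e-04, -1.35142514e-04,  1.56379129e-03,
       -5.03234964e-05,  1.30719561e-03]), 'joint_efforts': array([ 1.42428900e-03, -4.05984306e+01, -2.92621315e+01, -1.42665681e-05,
        5.85754853e-03,  5.36071497e-06]), 'eef_pos': array([ 0.23439019, -0.63231112,  0.22995319]), 'tcp_rot': array([ 9.84305047e-01,  1.76471707e-01, -3.20933284e-05, -1.14482135e-03]), 'contact_force': array([ 0.02916256,  0.02093178, -0.15634559]), 'wrist_torque': array([-0.01685737, -0.02549571,  0.03627991]), 'finger_force': 0.0, 'opening': 1.0022797410372704}
```

View pics/scene0.png

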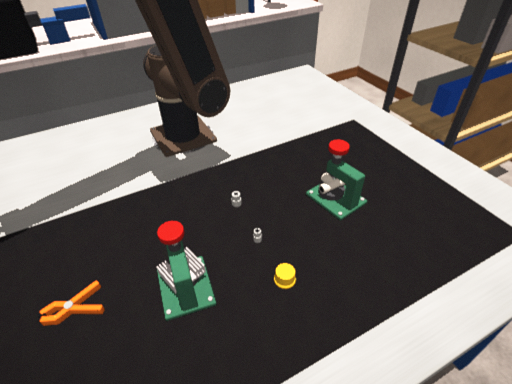

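View pics/side0.png

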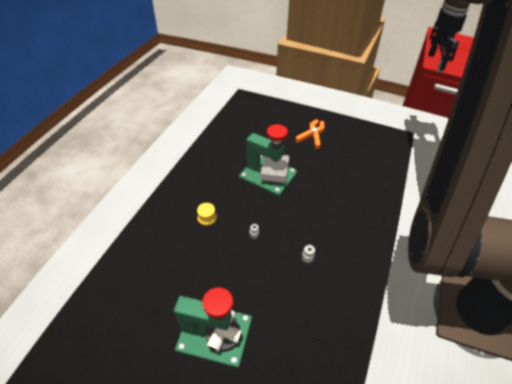

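The heat sink sits under the press at scene (170,232) / side (277,131). The tee is under the other one, at scene (339,146) / side (218,300). Next I'll fit the knob cylinder to both views.

```bash
cat >> h.py <<'E'
def proj(c,P,T=None):
    f=192/np.tan(np.radians(c["fov_y"]/2))
    if T is None: o=np.array(c["origin"]);M=R.from_quat(c["orientation"]).as_matrix()
    else: o=T[:3,3];M=T[:3,:3]
    q=(P-o)@M; K=np.array([[f,0,c["cx"]],[0,f,c["cy"]],[0,0,1]])
    q=q*[1,-1,-1]
    return cv2.projectPoints(q,np.zeros(3),np.zeros(3),K,np.array([c["k1"],0,0,0]))[0][:,0]
def redmask(c,box):
    a=c["color"].astype(int);m=((a[...,0]>90)&(a[...,1]<75)&(a[...,2]<75)&(a[...,0]>2*a[...,1])).astype(np.uint8)
    x,y,w,h=box;o=np.zeros_like(m);o[y-6:y+h+6,max(0,x-6):x+w+6]=m[y-6:y+h+6,max(0,x-6):x+w+6];return o
def knobfit(c,m,x0,T=None,ztop=.178):
    from scipy.optimize import minimize
    t=np.linspace(0,2*np.pi,60)
    yy,xx=np.nonzero(m);h=cv2.convexHull(np.stack([xx,yy],1).astype(np.int32))
    mm=cv2.moments(m,True);tgt=np.array([mm["m10"],mm["m01"]])/mm["m00"]
    def res(p):
        P=np.vstack([np.stack([p[0]+.026*np.cos(t),p[1]+.026*np.sin(t),0*t+z],1) for z in(ztop,ztop-.016)])
        H=cv2.convexHull(proj(c,P,T).astype(np.float32));k=cv2.moments(H)
        return np.hypot(k["m10"]/k["m00"]-tgt[0],k["m01"]/k["m00"]-tgt[1]),k["m00"],mm["m00"]
    r=minimize(lambda p:res(p)[0],x0,method="Nelder-Mead",options=dict(xatol=1e-5,fatol=1e-4))
    return r.x,res(r.x)
E
python3 - <<'E'
from h import *
import pickle
s,o=pickle.load(open("o.pkl","rb"))
B={"sink":{"scene":(157,220,27,24),"side":(267,124,21,17)},"tee":{"scene":(329,139,21,17),"side":(202,287,31,30)}}
for k in B:
    for n in B[k]:
        c=o[n];b=B[k][n]
        x0=atz(c,b[0]+b[2]/2,b[1]+b[3]/2,.17)[:2]
        print(k,n,knobfit(c,redmask(c,b),x0))
# sink press base orientation: bench-level corner bolts in the scene view
for u,v in((169,312),(211,298)):print(atz(o["scene"],u,v,.01))
E
```

```text
sink scene (array([ 0.58015202, -0.20324138]), (np.float64(0.00025415955121680593), 547.6063118748134, 530.0))
sink side (array([ 0.58757755, -0.20895023]), (np.float64(0.00011455081895529944), 301.79434421577025, 300.0))
tee scene (array([0.51242948, 0.27056465]), (np.float64(8.149216652137737e-05), 291.6824043598026, 284.0))
tee side (array([0.51946834, 0.26288326]), (np.float64(5.77205494838548e-05), 784.7772238326725, 742.0))
[ 0.64716174 -0.25888382  0.01      ]
[ 0.65987004 -0.16745914  0.01      ]
```

Call:
move_arm(plan=[15,19,5,0,0,0,0,31,38,5,0,0,0,0,31,38,5,0,0,0,0,31,38,0,0,0,0,0,31,38,0,0,0,0,0,31,38,0,0,0,0,0,31,38,0,0,0,0,0,31,38,0,0,0,0,0,31,38,0,0,0,0,0,15,19,0,0,0,0,0,0,0,0,0,0,0,0])

```text
time: 1.25
eef_pos: [0.514, -0.288, 0.2459]
tcp_rot: [0.984, 0.179, 0.0, -0.001]
contact_force: [-1.4, -0.3, -0.9]
opening: 0.001
finger_force: 0.0
```

```bash
cat > w.py <<'E'
from h import *
import sys
s=ctrl.get_state();c=cams.read_camera("wrist")
T=np.eye(4);T[:3,:3]=R.from_quat(s["tcp_rot"]).as_matrix();T[:3,3]=s["eef_pos"];T=T@c["T_tool_cam"]
cv2.imwrite(f"pics/{sys.argv[1]}.png",c["color"][:,:,::-1])
print(s["time"],s["eef_pos"],s["contact_force"],s["opening"])
m=redmask(c,(6,6,500,372));k=cv2.connectedComponentsWithStats(m);i=1+np.argmax(k[2][1:,4]);print(k[2][i],k[3][i])
print(knobfit(c,(k[1]==i).astype(np.uint8),np.array([.583,-.206]),T))
E
python3 w.py w1
```

```text
1.25 [ 0.51400545 -0.28796158  0.2459437 ] [-1.36895968 -0.292636   -0.90523517] 0.001309255539204245
[139  29  50  78 361] [153.37396122  61.80886427]
(array([ 0.58425577, -0.18698584]), (np.float64(9.80426684088922e-05), 5362.022030883243, 361.0))
```

View pics/w1.png

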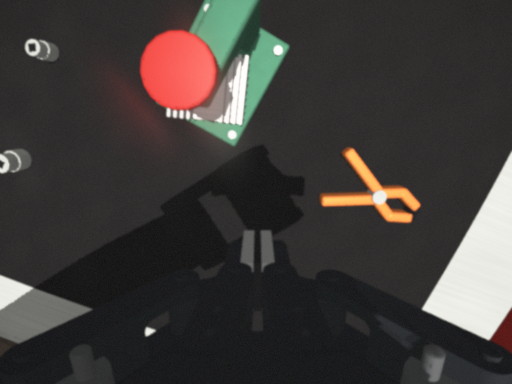

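The wrist view shows the red knob as a disc at about (179,70), radius 39, with the heat sink fins beneath it. That confirms the right press. My colour threshold was too strict, so I'll refit with a relative one.

```bash
sed -i 's/m=((a\[...,0\]>90).*astype(np.uint8)/m=((a[...,0]>110)\&(a[...,0]>1.8*a[...,1])\&(a[...,1]<1.5*a[...,2]+15)).astype(np.uint8)/' h.py
python3 - <<'E'
from h import *
s=ctrl.get_state();c=cams.read_camera("wrist");c["color"]=cv2.imread("pics/w1.png")[:,:,::-1]
T=np.eye(4);T[:3,:3]=R.from_quat(s["tcp_rot"]).as_matrix();T[:3,3]=s["eef_pos"];T=T@c["T_tool_cam"]
m=redmask(c,(130,20,100,100));k=cv2.connectedComponentsWithStats(m);i=1+np.argmax(k[2][1:,4]);print(k[2][i],k[3][i])
x=knobfit(c,(k[1]==i).astype(np.uint8),np.array([.583,-.206]),T);print(x,(x[0]-s["eef_pos"][:2])*1000)
E
```

```text
[ 140   29   79   81 4956] [178.28853914  69.89548023]
(array([ 0.58406354, -0.20672905]), (np.float64(0.0008081511980166569), 5240.421607410666, 4956.0)) [71.01165788 82.87218841]
```

Call:
move_arm(plan=[18,20,0,0,0,0,0,26,31,0,0,0,0,0,20,23,-8,0,0,0,0,7,8,-20,0,0,0,0,0,0,-20,0,0,0,0,0,0,-10,0,0,0,0,0,0,0,0,0,0,0,0,0,0,0,0,0,0])

```text
time: 2.15
eef_pos: [0.5833, -0.2102, 0.1889]
tcp_rot: [0.984, 0.176, 0.0, 0.0]
contact_force: [-1.0, 0.0, 0.6]
opening: 0.0
finger_force: 0.0
```

```bash
python3 w.py w2
```

```text
2.15 [ 0.58330235 -0.21018993  0.18886639] [-0.96096182  0.00820521  0.63697669] 0.0002498174773448652
[ 202  184   94   82 4531] [245.9033326  218.15515339]
(array([ 0.5908887 , -0.20106046]), (np.float64(0.0002049600069015151), 7194.353289126535, 4531.0))
```

View pics/w2.png

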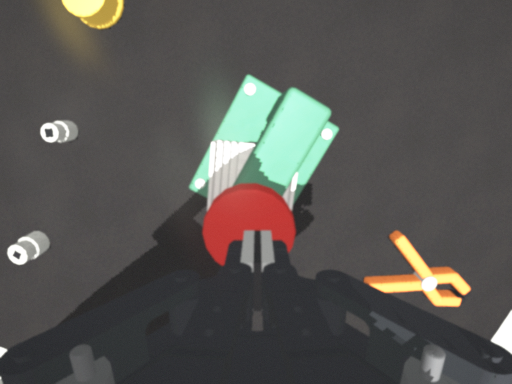

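The knob disc is centred near (249,230) and the fingertips near (258,235), so they sit about 4 mm off in y. I'll correct that and press slowly.

Call:
move_arm(plan=[0,4,0,0,0,0,0,0,0,-6,0,0,0,0,0,0,-5,0,0,0,0,0,0,-4,0,0,0,0,0,0,-4,0,0,0,0,0,0,-4,0,0,0,0,0,0,-3,0,0,0,0,0,0,0,0,0,0,0])

```text
time: 3.0
eef_pos: [0.5838, -0.205, 0.164]
tcp_rot: [0.984, 0.177, 0.0, 0.0]
contact_force: [-2.6, 1.3, 9.3]
opening: -0.003
finger_force: 4.2
```

Call:
move_arm(plan=[0,0,-3,0,0,0,0,0,0,-3,0,0,0,0,0,0,-2,0,0,0,0,0,0,-1,0,0,0,0,0,0,0,0,0,0,0,0,0,0,0,0,0,0])

```text
time: 3.6
eef_pos: [0.5839, -0.205, 0.1562]
tcp_rot: [0.984, 0.177, 0.0, 0.0]
contact_force: [-3.8, 2.7, 11.5]
opening: 0.001
finger_force: 5.4
```

Call:
move_arm(plan=[0,0,-1,0,0,0,0,0,0,0,0,0,0,0])

```text
time: 3.8
eef_pos: [0.5839, -0.205, 0.156]
tcp_rot: [0.984, 0.177, -0.0, 0.0]
contact_force: [-5.7, 2.7, 13.6]
opening: -0.001
finger_force: 6.9
```

Call:
move_arm(plan=[0,0,-1,0,0,0,0,0,0,0,0,0,0,0])

```text
time: 4.0
eef_pos: [0.5839, -0.205, 0.156]
tcp_rot: [0.984, 0.177, -0.0, 0.0]
contact_force: [-8.1, 3.4, 17.2]
opening: 0.005
finger_force: 8.5
```

The height stays at 0.156 while the force climbs to 17 N, so the knob is on its stop. I'll hold, then release upward.

Call:
move_arm(plan=[0,0,-1,0,0,0,0,0,0,0,0,0,0,0,0,0,0,0,0,0,0,0,0,0,0,0,0,0,0,0,0,0,0,0,0,0,0,0,0,0,0,0,0,0,0,0,0,0,0,0,0,0,0,0,0,0,0,0,0,0,0,0,0])

```text
time: 4.9
eef_pos: [0.5839, -0.2051, 0.156]
tcp_rot: [0.984, 0.177, -0.0, 0.0]
contact_force: [-9.6, 4.9, 20.3]
opening: -0.001
finger_force: 10.1
```

Call:
move_arm(plan=[0,0,4,0,0,0,0,0,0,5,0,0,0,0,0,0,5,0,0,0,0,0,0,5,0,0,0,0,0,0,8,0,0,0,0,0,0,15,0,0,0,0,0,0,20,0,0,0,0,0,0,20,0,0,0,0,-20,-30,10,0,0,0,0,-25,-35,0,0,0,0,0,-25,-30,0,0,0,0,0,0,0,0,0,0,0,0])

```text
time: 6.1
eef_pos: [0.5111, -0.303, 0.2424]
tcp_rot: [0.985, 0.174, -0.001, 0.0]
contact_force: [-0.1, 0.6, 0.6]
opening: 0.001
finger_force: 0.0
```

```bash
python3 w.py w3
python3 - <<'E'
from h import *
for n,b in(("scene",(157,220,27,24)),("side",(267,124,21,17))):
    c=cams.read_camera(n);m=redmask(c,b);y,x=np.nonzero(m);print(n,m.sum(),x.mean(),y.mean())
    cv2.imwrite(f"pics/{n}1.png",c["color"][:,:,::-1])
    c0=cv2.imread(f"pics/{n}0.png")[:,:,::-1];m=redmask(dict(color=c0),b);y,x=np.nonzero(m);print(" before",m.sum(),x.mean(),y.mean())
E
```

```text
6.1 [ 0.51114252 -0.30298495  0.24235822] [-0.08775964  0.58381354  0.64981438] 0.0010954668789912678
[ 114   15   82   83 5271] [154.1457029   56.29842535]
(array([ 0.58561977, -0.20373311]), (np.float64(9.851540383430432e-05), 5614.454848634348, 5271.0))
scene 507 170.2741617357002 231.8007889546351
 before 507 170.23668639053255 231.7869822485207
side 271 276.8929889298893 131.3468634686347
 before 272 276.87132352941177 131.37132352941177
```

View pics/scene1.png

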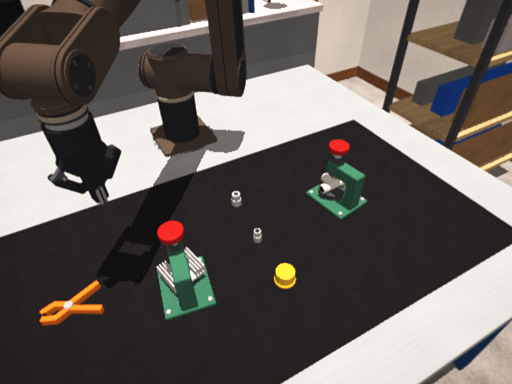

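The knob is back at scene (170,232), the same as before. The heat sink is still on its anvil, the tee press at (339,146) is untouched, and the arm is clear.

```bash
python3 -c "
from plant import order
print(order.sign_off())"
```

```text
the job is handed in; nothing more can be done
None
```

I pressed the heat sink press's knob down to its stop, held it about a second and let it spring fully back up; the other press was not touched, both parts are still on their anvils, and the job is handed in with the arm clear.

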